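Push the tea tray home and bring the tea ball round to the cup

TASK

Push the half-out tray, with the dish still standing on it, fully home into its slotted wooden dock. Then lift the dish by its handle, turn it a quarter turn anticlockwise as seen from above, so that its pouring lip points square across the dock's slot on the side away from the robot, and carry it level, with the loose steel tea ball staying in its middle all the way, to the wide brown cup. Finish still holding the dish, at rest and level, with its lip over the middle of the cup and its underside a few centimetres above the cup's rim and touching nothing else; leave the tray home and do not shift the cup or the two shakers.

Things in the scene. Friction and masses are not known exactly. Their poses are not given: they have to be found in the camera images.
- dock: fixed wooden dock, 176 x 186 x 24 mm. Origin: centre of its slot in plan, at worktop height. The slot runs along x, open at -x, back stop at +x; the tray slides in along +x. x is within 0.3 rad of the robot's right, so +y points roughly away from the robot. Slot floor 6 mm up; lips over the tray's edges, top 24 mm, 138 mm apart; about 2 mm play each side.
- tray: loose light-wood tray, plate 160 (x) x 152 (y) x 8 mm, 0.3 kg. Origin: centre of the plate's underside; axes parallel to the dock's. Fully home (against the back stop) its origin has the dock's x, y, 6 mm up; it starts 40 to 70 mm out along dock -x, already in the slot, free to slide. A ring 86 mm across, 3 mm high, on top seats the dish.
- tray_tab (a point): middle of the tray's upright pull tab at its front (-x) edge: the point lies 100 mm along tray -x from the tray's origin, 30 mm above its underside. Tab 12 mm thick in tray y, 26 mm long in x, top at 44 mm above the tray's underside.
- dish: loose white dished plate 124 mm across, rim 24 mm high, floor sloping about 11 degrees to the middle, about 0.18 kg. Origin: centre of its underside; z up; +x points to its pouring lip. It starts on the tray, lip towards the dock's back stop (dish x along dock x within 0.15 rad). A rigid steel bail handle arches over it in its y-z plane, overall height 108 mm.
- dish_grip (a point): centre of the dark wooden grip bar at the top of the dish's handle, 100 mm straight above the dish's origin. Bar 14 mm thick along dish x, 72 mm long along dish y, 16 mm high; pinch it from above across dish x.
- dish_lip (a point): tip of the pouring lip, 78 mm along dish +x from the dish's origin and 27 mm above its underside. Lip 30 mm wide.
- dish_mid (a point): where the ball's centre lies when the ball rests in the middle of the dish: 24 mm above the dish's origin.
- tea_ball: loose closed steel tea ball 34 mm across, lying in the dish, free to roll. Origin at its centre; its axes mean nothing.
- cup: wide dark-brown stoneware cup without handle, 174 mm across the rim, 86 mm high, loose, standing to the left of the dock. Origin: centre of its underside.
- salt_shaker: bystander: glass shaker with steel cap, 44 mm across, 90 mm high, behind the work. Origin: centre of its underside.
- pepper_shaker: bystander: glass shaker with steel cap, 44 mm across, 90 mm high, beside the other shaker. Origin: centre of its underside.
Mind the look-alikes: they are no part of the job. Of the things that look like the tea_ball, the smallest one is meant. There is more than one size of the dish; the one meant has the size given above.

How it is judged:
By the outcome, as a careful person would: the job done as asked, in the order asked, and still so for the second after the job is handed in, while the arm keeps its last pose, push and grip.
It also fails if it takes over 61 s, if anything falls off the work surface, if the arm or the gripper's body presses on something with over 40 N, if the wrist force passes 120 N, or if a joint passes its speed limit or range.

ROBOT

A 7-joint arm with a two-finger parallel gripper is mounted at the origin on the work surface; the furniture and walls round the work are solid. World frame = base frame: x ahead of the robot, y to its left, z up, the work surface at z = 0. Lengths are in mm, angles in rad, forces in N, time in s.
With the tool pointing down it reaches from about 350 to 900 mm from the base axis. Payload 19.9 kg.
Tool frame: the origin (TCP) lies on the centre line of the jaws, within the pads' length; the fingertips stand 14 mm ahead of it and the grasp point (between the pads) lies 5 mm behind it; z points along the fingers, y is the line along which they close (so a half turn about z gives the same grasp; the last joint's range is limited). The gripper opens to 85 mm and grips with 20 to 120 N. Pads are 22 mm wide; open, the fingers measure 114 mm over their backs; the gripper's body (76 mm by 85 mm) begins 54 mm behind the grasp point. The pads swing forward as they close: fully open they stand 13 mm farther back than shut.
Start: joints at [1.095, 0.417, -0.01, 1.614, 0.005, 1.111, -0.053], TCP at [262.695, -567.093, 245.26] pointing down, gripper open.
Joint ranges: [-2.81, 2.81], [-0.39, 2.02], [-1.27, 1.25], [0.06, 2.57], [-1.19, 4.33], [0.19, 2], [-2.82, 2.82]. Speed limits (rad/s): [1.89, 1.89, 2.39, 2.39, 3.01, 3.01, 3.01].

INTERFACE

Orientations are given as a unit quaternion [x, y, z, w].
In Python, from station import ctrl gives the robot as it stands. Calls block until the motion is done:
- ctrl.move_to(position, orientation): joint-space move of the TCP to a pose.
- ctrl.move_l(position, rotation=None, rate=150, force_limit=None): straight line of the TCP; rotation=None keeps the orientation; rate is the mean speed in mm/s. With force_limit (N) it stops when the force on the tool has changed by that much, and returns True; else False.
- ctrl.move_joints(angles): joint-space move.
- ctrl.ungrasp() and ctrl.grasp(): open the fingers fully, or close them until they stop; the grip force is fixed at half the most.
- ctrl.hold(seconds).
- ctrl.solve_ik(position, orientation): joint angles nearest the present ones, or None.
- ctrl.read_state(): the state.
- ctrl.camera(name): name is "side" or "top" or "wrist"; returns a dict with "color" (480x640x3 uint8, red, green, blue), "fovy" (degrees; the focal length in pixels is half the picture's height over the tangent of half this angle, whatever the lens; pixels are square), "cx", "cy" (the principal point, pixels), "dist" ([k1, k2, p1, p2, k3] as OpenCV has them; the pictures are not rectified), "xyz" and "rotation" of the camera in the world; the wrist camera has in their place "mount" (4x4, takes a point from camera to tool coordinates, whose origin is the TCP and whose axes are the flange's). Camera axes: x right, y down, z forward; pixel columns grow to the right and rows downward; lengths in mm; the calibration is good to about 2 mm. A picture is of the moment at which its call begins: read the wrist's pose just before it. There is no depth.
A pose or a line that the arm cannot do raises ctrl.PlanningError and nothing moves.
- ctrl.finish_job(): hands the job in; it is judged then, once.
Trained networks look in a picture, given as the dict that the camera call returned (one of the last four; its "shot" number tells which), for a name from the list of things; names that differ only in an ending like _2 or _b are one class to them, and where a whole thing is asked for, a point or a joint stands for the part that bears it (a point fixed in the world has none). Each returns a list of dicts, best first, with "conf" (0 to 1); they miss things now and then, are a little off and sometimes report something else, mostly with a low value. They report only what shows in the picture. A call takes as long as a camera call. They do not tell look-alikes from the thing itself.
- ctrl.recognise(picture, label): "rect" ([left, top, right, bottom] in pixels, round what is visible of it).
- ctrl.silhouettes(picture, label): "pixels" (480x640 bool, what is visible of it) and "rect" ([left, top, right, bottom] in pixels, round what is visible of it).
- ctrl.place_of(picture, label): "centre" ([column, row] in pixels: a listed point, or the origin of a listed thing).
The state is a dict: "time": time; "joints": joint angles; "qvel": joint speeds; "joint_torque": joint torques, N m; "eef_pos": TCP position; "tcp_rot": TCP orientation; "ft_force": force on the tool from outside, world axes, zero at the start; "ft_torque": the same for the moment, N m; "grip_width": opening from 0.0 (shut) to 1.0 (fully open); "grasp_force": force on a finger pad.
Only numpy, scipy, OpenCV 4.12 (cv2) and the standard library are available. Lean on these libraries where they do the work, as an engineer would, in place of code of your own. Each camera call takes 0.05 s, during which the arm holds its last target. There are 200 camera calls.

## Working session

There is one attempt and no reset: what is moved stays moved. The work goes in short steps, each a Python script; the robot and the scene stay as the last script left them, time stands still between calls to the robot, and variables do not carry over. Pictures are saved under pics/ and viewed, at most 10 in all, crops included, and the job is handed in when it is done.

```bash
mkdir -p pics; ls; cat > h.py <<'E'
import numpy as np, cv2, json
from scipy.spatial.transform import Rotation as R
from station import ctrl
def K(p):
    f=240/np.tan(np.radians(p["fovy"])/2); return np.array([[f,0,p["cx"]],[0,f,p["cy"]],[0,0,1]])
def pose(p,st=None):
    if "mount" in p:
        T=np.eye(4);T[:3,:3]=R.from_quat(st["tcp_rot"]).as_matrix();T[:3,3]=st["eef_pos"];M=T@np.array(p["mount"]);return M[:3,:3],M[:3,3]
    r=np.array(p["rotation"]); r=R.from_quat(r).as_matrix() if r.size==4 else r.reshape(3,3)
    return r,np.array(p["xyz"])
def ray(p,uv,st=None):
    n=cv2.undistortPoints(np.array([[uv]],float),K(p),np.array(p["dist"],float))[0,0]
    r,t=pose(p,st); return t,r@np.array([n[0],n[1],1])
def atz(p,uv,z,st=None):
    t,d=ray(p,uv,st); return t+d*(z-t[2])/d[2]
def proj(p,X,st=None):
    r,t=pose(p,st); q=(np.atleast_2d(X)-t)@r
    return cv2.projectPoints(q,np.zeros(3),np.zeros(3),K(p),np.array(p["dist"],float))[0][:,0]
def save(p,n): cv2.imwrite("pics/"+n,cv2.cvtColor(p["color"],cv2.COLOR_RGB2BGR))
E
python3 - <<'E'
from h import *
Z=dict(dock=0,tray=6,tray_tab=36,dish=14,dish_grip=114,dish_lip=41,dish_mid=38,tea_ball=38,cup=0,salt_shaker=0,pepper_shaker=0)
for n in("top","side"):
    p=ctrl.camera(n);save(p,n+"0.png");print(n,p["xyz"],p["fovy"])
    for l,z in Z.items():
        for d in ctrl.place_of(p,l)[:4]: print(l,round(d["conf"],2),np.round(d["centre"]),np.round(atz(p,d["centre"],z)))
print(ctrl.read_state())
E
```

```text
pics
top [ 369.22657685   62.77880998 1035.87313628] 43.77142002557257
dock 0.77 [424. 267.] [ 506. -153.    0.]
tray 0.57 [424. 267.] [ 504. -153.    6.]
tray_tab 0.73 [393. 263.] [508. -93.  36.]
tray_tab 0.68 [332. 249.] [532.  11.  36.]
dish 0.98 [388. 264.] [509. -88.  14.]
dish 0.93 [304. 351.] [361.  58.  14.]
dish_grip 0.93 [306. 350.] [363.  56. 114.]
dish_grip 0.8 [399. 251.] [515. -91. 114.]
dish_lip 0.94 [432. 265.] [ 502. -158.   41.]
dish_lip 0.62 [310. 319.] [413.  48.  41.]
dish_lip 0.39 [335. 248.] [533.   6.  41.]
dish_mid 0.96 [304. 349.] [364.  58.  38.]
dish_mid 0.77 [392. 260.] [512. -91.  38.]
tea_ball 0.93 [404. 168.] [ 674. -116.   38.]
tea_ball 0.74 [290. 254.] [522.  82.  38.]
tea_ball 0.72 [390. 262.] [509. -88.  38.]
cup 0.7 [222. 173.] [676. 206.   0.]
salt_shaker 0.85 [349. 148.] [723. -24.   0.]
salt_shaker 0.21 [397. 250.] [ 536. -107.    0.]
pepper_shaker 0.9 [310. 140.] [738.  47.   0.]
side [ 563.51972373 -763.65923276  408.11402856] 45.91449020752704
dock 0.87 [292. 370.] [ 506. -157.    0.]
tray 0.85 [301. 336.] [513. -83.   6.]
tray_tab 0.84 [31
[... 674 characters left out ...]
735824, -0.01033299,  1.61360653,  0.00466508,
        1.11069852, -0.0529956 ]), 'qvel': array([-6.34408598e-04, -1.39101268e-04, -9.49329473e-04,  5.46123848e-05,
        1.15529187e-03, -2.06941385e-04, -7.62918450e-04]), 'joint_torque': array([-2.45800817e-03, -8.64225698e+01,  6.77201003e-01, -4.35209942e+01,
        1.92749721e-02,  2.04211843e-03,  3.01248690e-05]), 'eef_pos': array([ 262.7167159 , -567.08043038,  245.28325587]), 'tcp_rot': array([ 9.76567874e-01,  2.15209634e-01, -2.09235003e-06, -2.35495921e-05]), 'ft_force': array([0.19367879, 0.08263685, 0.21822886]), 'ft_torque': array([ 0.02078402, -0.00488843, -0.03360152]), 'grasp_force': 0.0, 'grip_width': 1.0006512914852654}
```

View pics/top0.png

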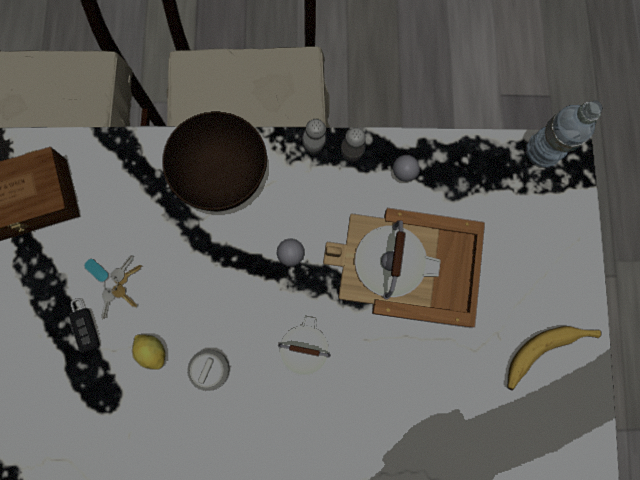

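View pics/side0.png

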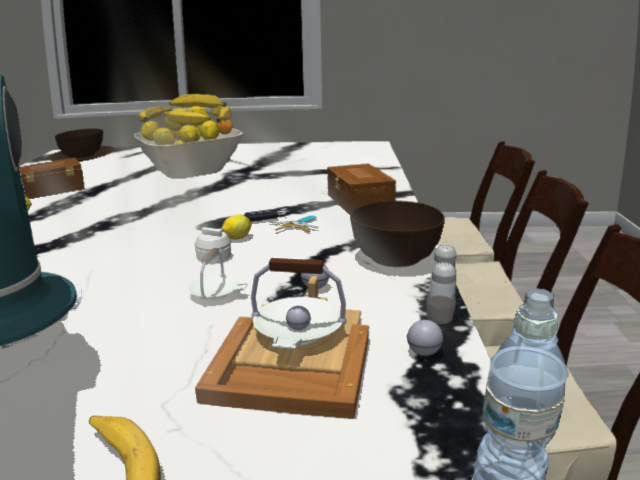

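Top view: the dish on the tray is at (390,262) with its lip at (432,265), and the smaller look-alike dish is at (304,350). There are three ball candidates: (404,168) large, (290,254) large, and (390,262) smallest and in the dish, so that is the one meant. The cup is at about (215,160), the shakers at (315,135) and (355,142), and the tray tab at (332,249). The tab match at (393,263) is false. Next I'll take a close wrist view over the dock.

```bash
cat >> h.py <<'E'
def down(yaw): # tool y along world yaw, z down
    y=np.array([np.cos(yaw),np.sin(yaw),0]);z=np.array([0,0,-1.]);return R.from_matrix(np.c_[np.cross(y,z),y,z]).as_quat()
Z=dict(dock=0,tray=6,tray_tab=36,dish=14,dish_grip=114,dish_lip=41,dish_mid=38,tea_ball=38,cup=0,salt_shaker=0,pepper_shaker=0)
E
python3 - <<'E'
from h import *
p=ctrl.camera("top")
c=np.array([atz(p,u,24)[:2] for u in[(386,209),(484,222),(474,327),(374,314)]])
print(c,c.mean(0)); print([np.linalg.norm(c[i]-c[i-1]) for i in range(4)])
e1=c[1]-c[0]+c[2]-c[3];print("yaw",np.degrees(np.arctan2(e1[1],e1[0])))
for y in(-100,80,-10,170):
    print(y,[None if (q:=ctrl.solve_ik(P,down(np.radians(y)))) is None else np.round(q,2) for P in([505,-85,400],[530,35,36],[506,-155,109],[599,218,211])])
ctrl.move_to([470,-85,420],down(np.radians(-10)))
st=ctrl.read_state();p=ctrl.camera("wrist");save(p,"w1.png");print(st["time"],p["mount"],pose(p,st)[1])
for l,z in Z.items():
    for d in ctrl.place_of(p,l)[:3]: print(l,round(d["conf"],2),np.round(d["centre"]),np.round(atz(p,d["centre"],z,st),1))
E
```

```text
[[ 603.9714016   -85.04475124]
 [ 581.237252   -258.31201135]
 [ 398.41628719 -231.33464112]
 [ 421.81027727  -60.22901709]] [ 501.35880452 -158.7301052 ]
[np.float64(183.84367239373498), np.float64(174.75235329758118), np.float64(184.8006592988008), np.float64(172.69746190104087)]
yaw -97.62925639882575
-100 [array([ 0.42,  0.12, -0.34,  1.66,  0.04,  1.37, -1.68]), array([ 0.09,  0.57, -0.26,  1.98,  0.24,  0.63, -2.07]), array([ 0.36,  0.43, -0.14,  1.96,  0.09,  0.76, -1.58]), array([ 0.06,  0.55, -0.63,  1.6 ,  0.35,  1.11, -2.41])]
80 [array([ 0.72,  0.14, -0.68,  1.65,  0.09,  1.38,  1.42]), array([ 0.4 ,  0.65, -0.66,  1.97,  0.6 ,  0.72,  0.77]), array([ 0.72,  0.49, -0.59,  1.95,  0.37,  0.81,  1.32]), array([ 0.21,  0.63, -0.89,  1.59,  0.52,  1.17,  0.61])]
-10 [array([ 0.57,  0.13, -0.52,  1.66,  0.06,  1.37, -0.13]), array([ 0.27,  0.6 , -0.49,  1.97,  0.44,  0.67, -0.68]), array([ 0.6 ,  0.46, -0.44,  1.95,  0.27,  0.78, -0.17]), array([ 0.23,  0.64, -0.91,  1.59,  0.54,  1.18, -0.97])]
170 [None, array([ 0.69,  0.88, -1.09,  1.96,  0.98,  0.96,  2.06]), array([-0.56, 
[... 456 characters left out ...]
   0. ]
tray_tab 0.75 [349. 107.] [524.6  14.5  36. ]
dish 0.83 [348. 174.] [510.4 -80.5  14. ]
dish 0.64 [233.  95.] [363.7  61.3  14. ]
dish_grip 0.94 [353. 186.] [509.5 -82.8 114. ]
dish_grip 0.32 [351. 219.] [ 500.2 -124.7  114. ]
dish_lip 0.92 [266.  93.] [415.7  52.9  41. ]
dish_lip 0.9 [348. 230.] [ 496. -162.   41.]
dish_mid 0.64 [230.  97.] [364.6  56.8  38. ]
dish_mid 0.56 [348. 177.] [508.4 -81.5  38. ]
tea_ball 0.93 [463. 180.] [ 676.7 -115.    38. ]
tea_ball 0.79 [341.  56.] [523.8  79.6  38. ]
tea_ball 0.76 [350. 177.] [511.7 -81.8  38. ]
cup 0.49 [346. 230.] [ 494.8 -172.6    0. ]
salt_shaker 0.7 [475. 111.] [715.  -22.3   0. ]
pepper_shaker 0.8 [481.  56.] [726.3  50.1   0. ]
```

View pics/w1.png

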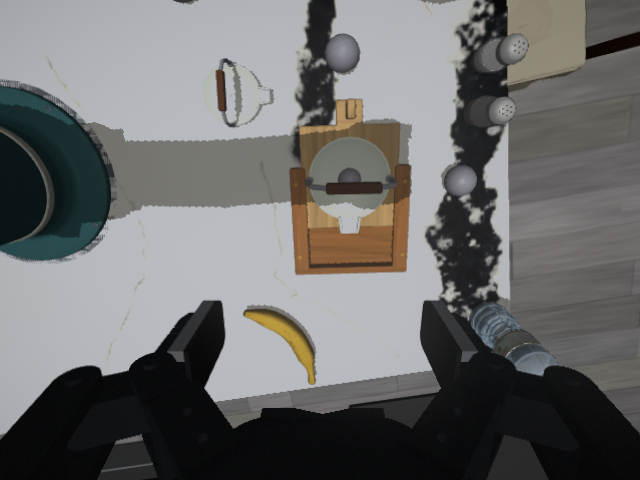

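The wrist view shows the dock corners at (291,168), (299,274), (407,271) and (411,165). The chosen dish, ball and tab are at (348,177), (350,177) and (349,107). A large look-alike ball at (342,54) sits just behind the tab, so I'll pinch the tab from above and not reach in behind it.

```bash
python3 - <<'E'
from h import *
st=ctrl.read_state();p=ctrl.camera("wrist")
c=np.array([atz(p,u,24,st)[:2] for u in[(411,165),(407,271.5),(299,274),(291,168)]])
e1=c[1]-c[0]+c[2]-c[3];e2=c[0]-c[1]+c[3]-c[2]
print(c,[np.linalg.norm(c[i]-c[i-1]) for i in range(4)],np.degrees(np.arctan2(e1[1],e1[0])),c.mean(0))
t=np.array([atz(p,u,50,st)[:2] for u in[(337,100),(362,99)]]);print("tab back top corners",t)
for d in ctrl.silhouettes(p,"dish_grip")[:2]+ctrl.silhouettes(p,"dish")[:2]: print(d["conf"],d["rect"])
# bar ends from the reddish-brown bar: PCA
g=p["color"][176:200,318:390].astype(int);m=(g[...,0]-g[...,2]>25)&(g[...,0]<120)
ys,xs=np.nonzero(m);print(m.sum(),xs.min()+318,xs.max()+318,ys.min()+176,ys.max()+176)
a,b=np.polyfit(xs+318,ys+176,1);P=[atz(p,(x,a*x+b),114,st) for x in(xs.min()+318,xs.max()+318)];print(P,np.degrees(np.arctan2(*(P[1]-P[0])[[1,0]])))
psi=np.radians(-97.7);u=np.array([np.cos(psi),np.sin(psi)]);tab=np.array([524.5,13.5])
q=down(psi+np.pi/2)
ctrl.move_to([*tab,120],q); st=ctrl.read_state();p=ctrl.camera("top");save(p,"t1.png");print(st["time"],st["eef_pos"])
print([ (d["conf"],atz(p,d["centre"],36)) for d in ctrl.place_of(p,"tray_tab")])
p=ctrl.camera("wrist");save(p,"w2.png")
print([ (d["conf"],atz(p,d["centre"],36,st)) for d in ctrl.place_of(p,"tray_tab")])
print([ (d["conf"],atz(p,d["centre"],20,st)) for d in ctrl.place_of(p,"tea_ball")])
E
```

```text
[[ 606.62761953  -80.81923593]
 [ 583.34056993 -254.31344042]
 [ 404.55935505 -227.41281271]
 [ 426.5813427   -53.54016973]] [np.float64(182.10109624118377), np.float64(175.0500661901668), np.float64(180.79371273900136), np.float64(175.26170122567322)] -97.43145954941029 [ 505.2772218 -154.0214147]
tab back top corners [[509.47758255  27.16111697]
 [543.18888493  22.47577472]]
0.96 [201.8, 58.6, 272.0, 124.2]
0.92 [306.8, 138.8, 396.3, 231.5]
0.61 [304.3, 136.6, 396.2, 232.7]
0.57 [200.5, 58.2, 270.5, 126.4]
32 385 389 190 199
[array([ 548.28669836, -104.51260824,  114.        ]), array([ 553.96902977, -100.3048444 ,  114.        ])] 36.51993112323566
5.2083 [525.27603621  12.88924962 121.04620847]
[]
[(0.84, array([524.78879139,  11.73377087,  36.        ]))]
[(0.95, array([524.42093022,  83.65882489,  20.        ])), (0.84, array([509.78739637, -98.403311  ,  20.        ])), (0.83, array([ 680.38400936, -120.94486218,   20.        ]))]
```

View pics/w2.png

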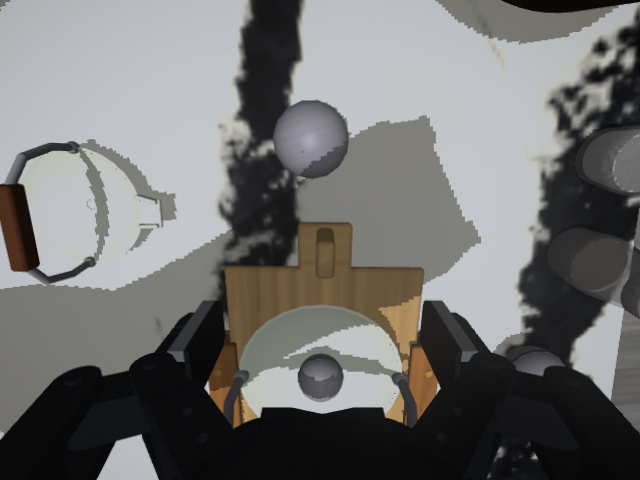

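Close view: the tab's upright fin is at (325,252), between the open fingers. The dish has its ball at (320,377), and the look-alike ball at (312,138) is clear. Next I'll pinch the tab and push.

```bash
python3 - <<'E'
from h import *
psi=np.radians(-97.5);u=np.array([np.cos(psi),np.sin(psi)]);tab=np.array([524.7,12.3]);q=down(psi+np.pi/2)
def s(n): 
    st=ctrl.read_state();print(n,round(st["time"],2),np.round(st["eef_pos"],1),np.round(st["ft_force"],1),round(st["grip_width"],3),round(st["grasp_force"],1));return st
print(ctrl.move_l([*tab,34],q,rate=80,force_limit=10)); s("down")
ctrl.grasp(); st=s("grip")
a=st["eef_pos"]
print(ctrl.move_l([*(a[:2]+80*u),a[2]],None,rate=35,force_limit=14)); st=s("pushed")
print("moved",(st["eef_pos"]-a)[:2]@u)
p=ctrl.camera("top");save(p,"t2.png")
E
```

```text
False
down 6.68 [525.   12.3  34.4] [-0.8 -0.4  0.3] 0.999 0.0
grip 7.35 [524.8  12.3  34.1] [0.1 0.  1.6] 0.13 60.4
True
pushed 9.0 [516.9 -51.6  34.2] [3.6 0.3 4. ] 0.129 60.7
moved 64.38988142903617
```

```bash
python3 - <<'E'
from h import *
psi=np.radians(-97.5);u=np.array([np.cos(psi),np.sin(psi)])
a=ctrl.read_state()["eef_pos"]
print(ctrl.move_l([*(a[:2]+12*u),a[2]],None,rate=12,force_limit=20)); st=ctrl.read_state()
print(st["time"],(st["eef_pos"]-a)[:2]@u,st["ft_force"],st["grip_width"])
ctrl.ungrasp()
ctrl.move_l([*st["eef_pos"][:2],150],None,rate=150)
ctrl.move_to([480,-75,300],down(psi+np.pi/2))
st=ctrl.read_state();p=ctrl.camera("wrist");save(p,"w3.png");print(st["time"])
for l in("dock","tray","tray_tab","dish","dish_grip","dish_lip","dish_mid","tea_ball"):
    for d in ctrl.place_of(p,l)[:3]: print(l,round(d["conf"],2),np.round(d["centre"]),np.round(atz(p,d["centre"],Z[l],st),1))
for n in("side","top"):
    p=ctrl.camera(n)
    for l in("dish","dish_grip","dish_lip","dish_mid","cup"):
        for d in ctrl.place_of(p,l)[:2]: print(n,l,round(d["conf"],2),np.round(d["centre"]),np.round(atz(p,d["centre"],Z[l]),1))
    for d in ctrl.silhouettes(p,"cup")[:1]: print(d["conf"],d["rect"])
E
```

```text
True
9.5583 0.1497564677985727 [1.23388727 2.9753564  0.30277069] 0.12743083285962353
11.8583
tray_tab 0.82 [354. 177.] [518.  -53.4  36. ]
dish 0.57 [347. 248.] [ 501.9 -146.2   14. ]
dish_grip 0.95 [350. 285.] [ 497.9 -150.   114. ]
dish_grip 0.64 [180.  85.] [374.7  54.3 114. ]
dish_lip 0.86 [246.  92.] [415.1  50.5  41. ]
dish_lip 0.62 [349. 315.] [ 493.4 -226.5   41. ]
dish_mid 0.91 [201.  96.] [365.7  53.   38. ]
dish_mid 0.6 [348. 254.] [ 501.4 -144.9   38. ]
tea_ball 0.96 [349. 257.] [ 502.  -148.3   38. ]
tea_ball 0.95 [490. 212.] [ 673.  -114.6   38. ]
tea_ball 0.62 [346.  44.] [524.5  81.7  38. ]
side dish 0.92 [214. 294.] [368.8  33.4  14. ]
side dish 0.87 [288. 361.] [ 500.4 -156.5   14. ]
side dish_grip 0.96 [211. 258.] [392.5 -58.3 114. ]
side dish_grip 0.56 [283. 284.] [ 497.8 -142.5  114. ]
side dish_lip 0.76 [242. 286.] [419.1   7.6  41. ]
side dish_lip 0.64 [304. 303.] [517.2 -50.8  41. ]
side dish_mid 0.91 [212. 285.] [372.   17.5  38. ]
side dish_mid 0.84 [290. 338.] [ 503.4 -142.3   38. ]
side cup 0.78 [396. 257.] [674.1 211.1   0. ]
0.62 [351.8, 201.8, 443.5, 267.6]
top dish 0.96 [304. 351.] [361.1  58.3  14. ]
top dish_grip 0.66 [307. 348.] [366.5  54.6 114. ]
top dish_lip 0.71 [311. 318.] [415.1  47.1  41. ]
top dish_mid 0.55 [305. 349.] [364.7  56.7  38. ]
top cup 0.83 [217. 172.] [676.4 213.8   0. ]
0.83 [162.5, 110.4, 266.7, 212.6]
```

View pics/w3.png

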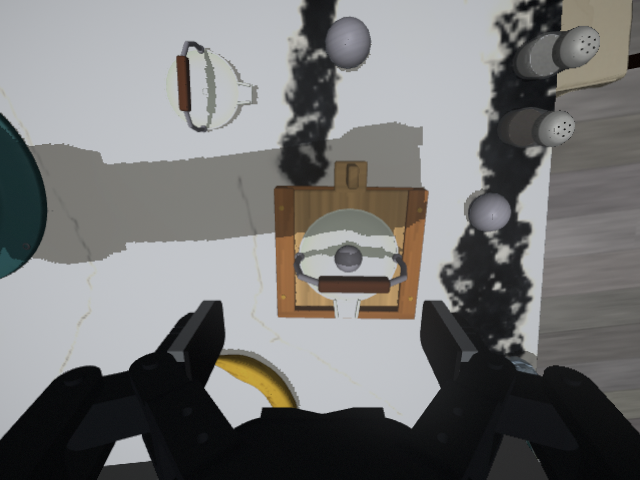

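The tray's front edge is now flush with the dock's mouth and it is hard against the stop: it moved only 0.15 mm under a further push. So the tray is home. The dish's grip bar runs from (318,284) to (390,285). Next I'll look squarely down on the bar in the grasp orientation.

```bash
python3 - <<'E'
from h import *
psi=np.radians(-97.5)
ctrl.move_to([500.5,-149,230],down(psi)); ctrl.hold(.2)
st=ctrl.read_state();p=ctrl.camera("wrist");save(p,"w4.png");print(st["time"],st["eef_pos"])
for l in("dish_grip","dish_lip","dish_mid","tea_ball","tray_tab"):
    for d in ctrl.place_of(p,l)[:2]: print(l,round(d["conf"],2),np.round(d["centre"],1),np.round(atz(p,d["centre"],Z[l],st),1))
print(proj(p,[500.5,-149,114],st))
for d in ctrl.silhouettes(p,"dish")[:1]:
    print(d["rect"])
g=p["color"].astype(int);m=((g[...,0]-g[...,2]>15)&(g[...,0]<110)&(g[...,0]>1.7*g[...,2])).astype(np.uint8)
n,lab,sta,cen=cv2.connectedComponentsWithStats(m)
for i in np.argsort(-sta[1:,4])[:4]+1:
    r=cv2.minAreaRect(np.argwhere(lab==i)[:,::-1].astype(np.float32));print(sta[i],r)
    b=cv2.boxPoints(r);print(np.round([atz(p,x,122,st)[:2] for x in b],1))
E
```

```text
14.5667 [ 500.55093791 -148.91409659  230.17803374]
dish_grip 0.94 [324.5 234.6] [ 502.3 -150.   114. ]
dish_lip 0.87 [152.9 303.4] [428.6  39.8  41. ]
dish_lip 0.59 [403.3 214.6] [ 490.  -225.1   41. ]
dish_mid 0.75 [159.6 349.2] [371.3  50.   38. ]
dish_mid 0.65 [321.4 213.3] [ 500.8 -147.2   38. ]
tea_ball 0.78 [263.5  15.3] [ 671.4 -122.    38. ]
tea_ball 0.71 [326.7 209.9] [ 503.5 -152.7   38. ]
tray_tab 0.86 [220.5 212.2] [514.1 -49.9  36. ]
[[323.47259482 236.96246662]]
[261.5, 143.0, 412.2, 295.2]
[  238   109   167   182 10424] ((321.9973449707031, 198.43759155273438), (185.63058471679688, 161.06857299804688), 87.61405944824219)
[[ 596.9 -105.1]
 [ 587.3 -209.3]
 [ 454.2 -207. ]
 [ 464.6  -83.5]]
[470 272 145  59 836] ((538.5460815429688, 289.488525390625), (26.53604507446289, 152.23309326171875), 67.91282653808594)
[[ 433.1 -249.9]
 [ 467.4 -352.4]
 [ 446.4 -362. ]
 [ 409.9 -257.6]]
[400 137  14  62  92] ((406.5, 167.5), (61.0, 13.0), 90.0)
[[ 565.7 -208.9]
 [ 564.6 -217.5]
 [ 523.4 -215.5]
 [ 524.6 -206.5]]
[215 196  23   5  61] ((226.0745849609375, 197.5828857421875), (21.969593048095703, 3.994471311569214), 3.012787342071533)
[[540.8 -77.1]
 [543.5 -77.9]
 [540.7 -93. ]
 [538.  -92.2]]
```

View pics/w4.png

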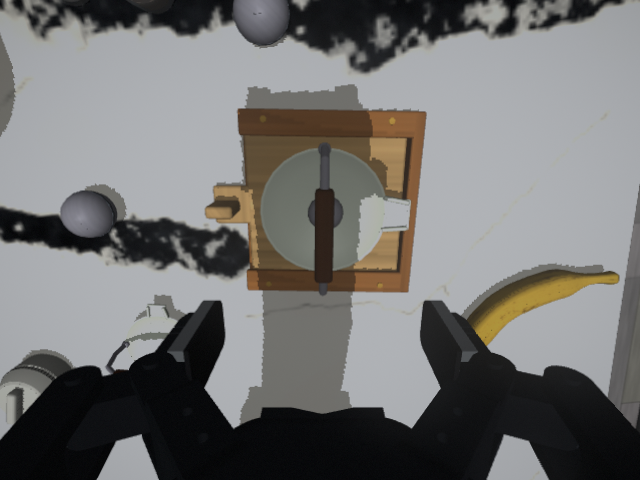

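The bar at (324,190)–(323,282) lies square between the jaws, 1–2 mm off centre. The ball (325,210) is in the middle and the lip (403,214) points to the back stop. Next I'll grasp and lift.

```bash
python3 - <<'E'
from h import *
psi=np.radians(-97.5)
def s(n): 
    st=ctrl.read_state();print(n,round(st["time"],2),np.round(st["eef_pos"],1),np.round(st["ft_force"],1),round(st["grip_width"],3),round(st["grasp_force"],1));return st
ctrl.move_l([501.5,-149.8,150],down(psi),rate=100)
print(ctrl.move_l([501.5,-149.8,109],None,rate=50,force_limit=10));s("down")
ctrl.grasp();st=s("grip");x,y,_=st["eef_pos"]
ctrl.move_l([x,y,135],None,rate=25);s("up")
ctrl.move_l([x,y,225],None,rate=50);ctrl.hold(.3);st=s("up2")
p=ctrl.camera("wrist");save(p,"w5.png")
for l,z in(("dish_lip",225+5-100+27),("dish_mid",154),("tea_ball",154),("tray_tab",36)):
    for d in ctrl.place_of(p,l)[:2]: print(l,round(d["conf"],2),np.round(d["centre"],1),np.round(atz(p,d["centre"],z,st),1))
p=ctrl.camera("side");save(p,"s5.png")
p=ctrl.camera("top");m=ctrl.silhouettes(p,"cup")[0]["pixels"]
# rim circle at z=86
c,_=cv2.findContours(m.astype(np.uint8),cv2.RETR_EXTERNAL,cv2.CHAIN_APPROX_NONE);c=max(c,key=len)[:,0]
W=np.array([atz(p,v,86)[:2] for v in c]);print(cv2.minEnclosingCircle(W.astype(np.float32)),cv2.fitEllipse(W.astype(np.float32)))
E
```

```text
False
down 16.83 [ 501.7 -149.8  109.2] [-0.  -0.2  0.1] 1.001 0.0
grip 17.49 [ 501.6 -149.9  109.2] [-0.6 -1.   3.6] 0.15 59.0
up 18.68 [ 501.5 -149.9  134.8] [-0.5  0.6 -1.7] 0.156 58.4
up2 20.93 [ 501.6 -149.9  224.9] [-0.2 -0.3 -2.1] 0.152 58.5
dish_lip 0.66 [152.6 309.3] [482.3 -35.4 157. ]
dish_lip 0.58 [448.8 261.9] [ 490.5 -226.7  157. ]
dish_mid 0.88 [157.6 353.6] [447.  -27.3 154. ]
tea_ball 0.95 [ 85.5 219.1] [545.6 -10.7 154. ]
tea_ball 0.79 [260.7  13.8] [ 637.6 -135.5  154. ]
tray_tab 0.91 [217.6 210.7] [518.  -50.2  36. ]Traceback (most recent call last):
  File "<stdin>", line 14, in <module>
IndexError: list index out of range
```

View pics/s5.png

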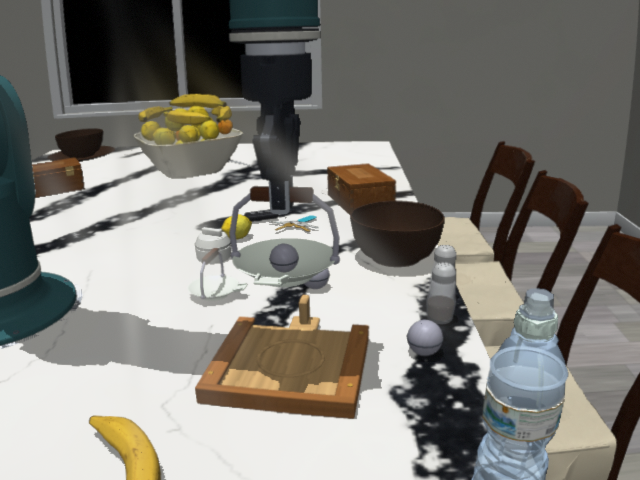

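View pics/w5.png

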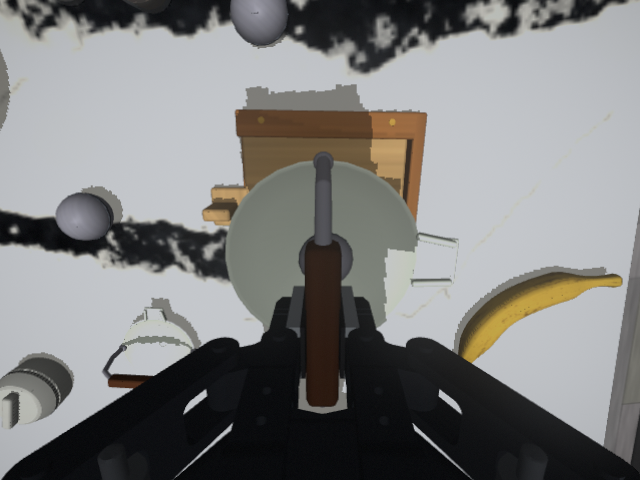

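The dish hangs level with the ball in its middle (wrist view 326,258), the lip is at (436,262), and the empty tray is home. Next I'll locate the cup rim, then turn and carry.

```bash
python3 - <<'E'
from h import *
p=ctrl.camera("top")
print("rim by rect",atz(p,(214.6,161.5),86), [atz(p,v,86)[:2] for v in((162.5,161),(266.7,161),(214.6,110.4),(214.6,212.6))])
b=cv2.cvtColor(p["color"],cv2.COLOR_RGB2GRAY)[100:222,150:280];
for n in range(4):
    L=ctrl.silhouettes(p,"cup")
    if L: break
    p=ctrl.camera("top")
if L:
    c,_=cv2.findContours(L[0]["pixels"].astype(np.uint8),cv2.RETR_EXTERNAL,cv2.CHAIN_APPROX_NONE);c=max(c,key=len)[:,0]
    W=np.array([atz(p,v,86)[:2] for v in c]).astype(np.float32);print(cv2.minEnclosingCircle(W),cv2.fitEllipse(W))
p=ctrl.camera("side")
for d in ctrl.place_of(p,"cup")[:1]: print("side",atz(p,d["centre"],0))
for d in ctrl.silhouettes(p,"cup")[:1]:
    l,t,r,bb=d["rect"];print(d["rect"]);
    for P in([676,206,0],[676,210,0],[672,210,0]):
        a=np.linspace(0,6.28,60);X=np.c_[P[0]+87*np.cos(a),P[1]+87*np.sin(a),0*a+86];q=proj(p,X);print(P,q.min(0),q.max(0))
E
```

```text
rim by rect [669.4156123  206.06121937  86.        ] [array([670.23011118, 292.26409713]), array([670.50216291, 120.08189189]), array([759.22692369, 208.94848527]), array([582.93739509, 203.50935053])]
((672.3016967773438, 207.7269744873047), 88.3492431640625) ((672.1168823242188, 206.97398376464844), (170.57948303222656, 172.6534881591797), 143.95753479003906)
side [682.99216569 215.16684111   0.        ]
[354.5, 202.2, 443.7, 266.7]
[676, 206, 0] [350.36030613 200.20072159] [447.20113716 230.7149354 ]
[676, 210, 0] [350.30052559 199.60548087] [446.78334986 229.89475238]
[672, 210, 0] [348.09843341 199.62560859] [444.56965441 229.9212391 ]
```

```bash
python3 - <<'E'
from h import *
q=down(np.radians(-7.5));T=np.array([595.7,217.2])
ctrl.move_l([515,0,228],q,rate=45);print(ctrl.read_state()["time"])
ctrl.move_l([*T,228],q,rate=80);ctrl.move_l([*T,212],None,rate=25);ctrl.hold(.5)
st=ctrl.read_state();print(st["time"],st["eef_pos"],st["ft_force"],st["grip_width"])
print("lip off",R.from_quat(st["tcp_rot"]).as_matrix())
p=ctrl.camera("top");save(p,"t6.png")
for l,z in(("dish_lip",144),("dish_mid",141),("tea_ball",141),("tray_tab",36),("cup",0)):
    for d in ctrl.place_of(p,l)[:3]: print(l,round(d["conf"],2),np.round(d["centre"],1),np.round(atz(p,d["centre"],z),1))
p2=ctrl.camera("side");w=ctrl.camera("wrist");save(w,"w6.png")
I=np.vstack([cv2.resize(np.hstack([p["color"],w["color"]]),(800,300)),np.hstack([p2["color"][150:450,150:550],p["color"][50:350,100:500]])])
save({"color":I},"c6.png")
E
```

```text
25.075
29.4167 [595.71520532 217.19946808 212.04349619] [-0.1638474  -0.6154592  -2.56121452] 0.15117726265688605
lip off [[ 1.30546011e-01  9.91442248e-01  8.63557258e-05]
 [ 9.91442252e-01 -1.30546012e-01  1.07015798e-05]
 [ 2.18833940e-05  8.42196667e-05 -9.99999996e-01]]
tea_ball 0.75 [404.2 169.4] [640.7 -98.4 141. ]
tray_tab 0.93 [367.  253.3] [523.9 -48.9  36. ]
```

View pics/c6.png

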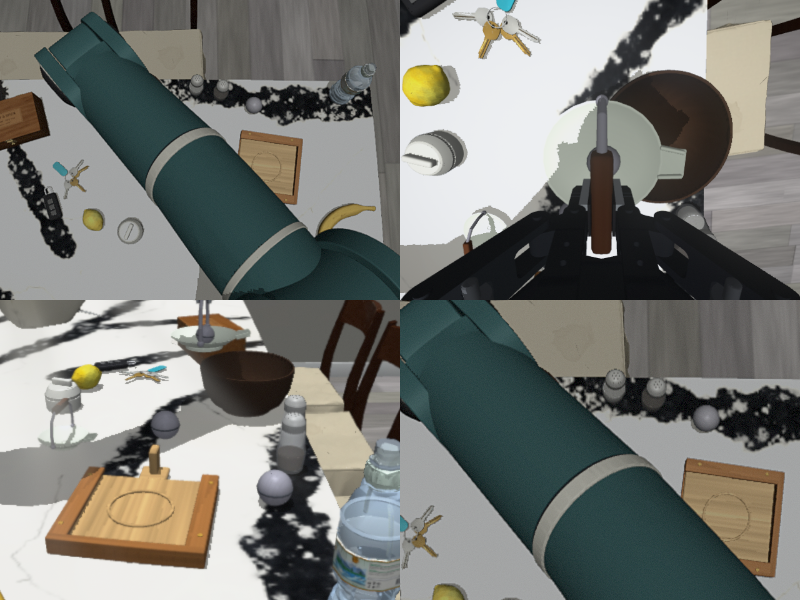

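```bash
python3 - <<'E'
from h import *
st=ctrl.read_state();p=ctrl.camera("wrist")
a=np.linspace(0,2*np.pi,90)
for d in ctrl.silhouettes(p,"cup")[:1]:
    print(d["conf"],d["rect"])
for P in([673,207],[673,203],[669,207]):
    q=proj(p,np.c_[P[0]+87*np.cos(a),P[1]+87*np.sin(a),0*a+86],st);print(P,"right",q[q[:,0].argmax()],"top",q[q[:,1].argmin()],"bottom",q[q[:,1].argmax()])
print("nominal lip",proj(p,[673,207,144],st),[ (d["conf"],d["centre"]) for d in ctrl.place_of(p,"dish_lip")])
I=p["color"].copy();q=proj(p,np.c_[673+87*np.cos(a),207+87*np.sin(a),0*a+86],st)
cv2.polylines(I,[q.astype(np.int32)],True,(255,0,0),1)
c=np.array([595.7,217.2]);t=np.radians(-7.5);f=lambda x,y,z:[c[0]+x*np.cos(t)-y*np.sin(t),c[1]+x*np.sin(t)+y*np.cos(t),117+z]
for X in(f(78,0,27),f(78,15,27),f(78,-15,27)): cv2.circle(I,tuple(int(v) for v in proj(p,X,st)[0]),2,(0,255,0),-1)
q=proj(p,np.array([f(62*np.cos(b),62*np.sin(b),24) for b in a]),st);cv2.polylines(I,[q.astype(np.int32)],True,(0,0,255),1)
save({"color":cv2.resize(I[80:380,200:600],(800,600))},"c7.png")
E
```

```text
0.6 [333.8, 113.6, 532.4, 326.6]
[673, 207] right [536.21119693 213.3765331 ] top [437.24575547 117.24068206] bottom [414.3806393  331.70212699]
[673, 203] right [535.90337743 218.40132798] top [437.39836322 123.18800924] bottom [414.61338166 335.69722083]
[669, 207] right [530.87333197 214.04508579] top [431.53696397 118.03891168] bottom [409.72101335 332.22463658]
nominal lip [[449.00907841 262.68249669]] [(0.8, [446.4, 262.1]), (0.65, [321.6, 324.3])]
```

View pics/c7.png

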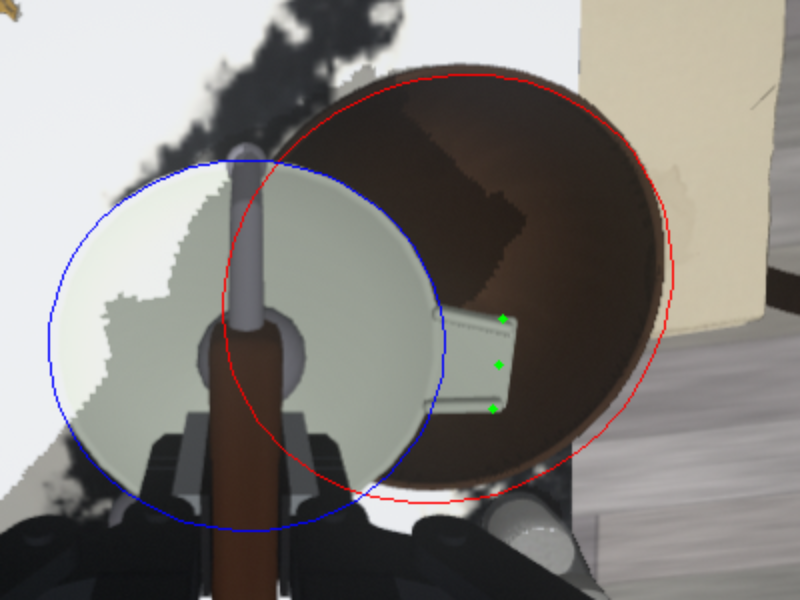

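The overlay shows the lip tip about 6 mm off the middle of the cup in the camera's view, with the ball centred and the dish level. I'll shift by half to two thirds of that, settle and hand in.

```bash
python3 - <<'E'
from h import *
ctrl.move_l([590.9,220.2,212],None,rate=15);ctrl.hold(1)
st=ctrl.read_state();print(st["time"],st["eef_pos"],st["ft_force"],st["grip_width"],np.abs(st["qvel"]).max())
print(ctrl.finish_job())
E
```

```text
31.4917 [590.89989731 220.1812883  211.99068888] [-0.29040978  0.99848    -1.9937628 ] 0.15087357781843835 0.0010429800676818464
the job is handed in; nothing more can be done
None
```

The job is handed in at 31.5 s: the tray is home, and the dish is held still with the ball in its middle, its lip over the cup's middle to within a few millimetres and its underside about 30 mm above the rim. The last 6 mm nudge of the dish was not photographed.

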